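# Park and cover the starch pan

### The arm

A 6-joint arm with a two-finger parallel gripper is mounted at the origin on the work surface. World frame = base frame: x ahead of the robot, y to its left, z up, the work surface at z = 0. Lengths are in m, angles in rad, forces in N, time in s.
With the tool pointing down it reaches from about 0.25 to 0.775 m from the base axis. Payload 4 kg.
Tool frame: the origin (TCP) lies midway between the tips of the shut fingers; the grasp point (between the pads) lies 19 mm behind it; z points along the fingers, y is the line along which they close (so a half turn about z gives the same grasp; the last joint's range is limited). The gripper opens to 94 mm and grips with 3 to 60 N. Pads are 16 mm wide; open, the fingers measure 119 mm over their backs; the gripper's body (75 mm by 177 mm) begins 78 mm behind the grasp point.
Start: joints at [-1.364, 0.087, 1.371, -0, 1.684, -0.103], TCP at [0.168, -0.524, 0.182] pointing down, gripper open.
Joint ranges: [-3.1, 3.1], [-0.76, 2.03], [0.27, 2.55], [-1.08, 4.22], [0.17, 2.65], [-2.57, 2.57]. Speed limits (rad/s): [2.79, 2.79, 3.14, 3.14, 3.14, 3.14].

### API

Orientations are given as [roll, pitch, yaw] about the fixed x, y, z axes, in that order (R = Rz(yaw) Ry(pitch) Rx(roll)).
In Python, from bench import robot gives the robot as it stands. The module is installed in compiled form; this text tells all that it offers.
- The arm moves only by the tool arm_command, never from a script. Its argument "targets" is a list of rows, each a list of 4 numbers: the shift along the world's x, y, z as a fraction of full scale, then the turn about the world's z as a fraction of full scale. A call has 1 to 8 rows; each row is the pose to reach, as a shift and turn from the pose commanded when the call began; what a row does not reach only later rows make up. Full scale, the value 1, is 0.5 m for a shift and 120 degrees for a turn. A row lasts 1/12 s, in which the tool goes at most 41.7 mm and 7.16 degrees, less where a joint would pass 70% of its speed; a pose out of reach is approached as far as the arm can. A call with a number of a shift or a turn outside -1 to 1 is refused whole. A call with a gripper value outside its range is refused whole. "claw" is the closure, from 0 (fully open) to 1 (shut), set as the call begins (left out, the last holds). The fingers move at their own pace and stop on an object; the grip force is fixed at half the most. Time passes only in rows, so rows that repeat a pose let the fingers close. It gives the time, the measured TCP pose, the force, the opening and the grip force at its end, in the units of the state.
- robot.get_obs(): the state, without advancing time (a new reading comes with each control period).
- robot.snapshot(name): name is "scene" or "top"; returns the picture (480x640x3 uint8, red, green, blue); there is no depth.
- robot.camera_info(name): a dict with "vfov" (degrees; the focal length in pixels is half the picture's height over the tangent of half this angle, whatever the lens; pixels are square), "cx", "cy" (the principal point, pixels), "extrinsics" (4x4, takes a point from camera to world coordinates). Camera axes: x right, y up, looking along -z (the intrinsics and any distortion apply to the point x, -y, -z); pixel columns grow to the right and rows downward; lengths in m; the calibration is good to about 2 mm. A picture is of the moment at which its call begins. camera_info takes no time and is no camera call.
- robot.close_job(): hands the job in; it is judged then, once.
The state is a dict: "time": time; "joint_positions": joint angles; "qvel": joint speeds; "joint_torque": joint torques, N m; "tool_pos": TCP position; "ee_rot": TCP orientation; "wrist_force": force on the tool from outside, world axes, zero at the start; "wrist_torque": the same for the moment, N m; "width": finger opening in m; "finger_force": force on a finger pad.
Only numpy, scipy, OpenCV 4.12 (cv2) and the standard library are available. Lean on these libraries where they do the work, as an engineer would, in place of code of your own. Each camera call takes 0.05 s, during which the arm holds its last target. There are 200 camera calls.

### The job

The empty starch pan stands on the hob's red-ringed place. Slide it across the glass, without lifting or tipping it, until its foot stands wholly inside the green ring; only then fetch its own lid, the wide one with the orange knob, and set it squarely home on the pan without dropping it. Leave the jug, the small black-knobbed lid, the two spray bottles, the brush and the blue tub where they are.

Things in the scene. Friction and masses are not known exactly. Their poses are not given: they have to be found in the camera images.
- hob: Slim steel hob fixed on the bench, flat black glass top 40 mm above the bench, 320 mm (x) by 490 mm (y). Origin on the bench under the middle of the row of three ringed places, which lie at y = -160, 0, +160 mm in any order of colour; it reaches 110 mm to -x and 210 mm to +x of there. x points away from the robot. A small grey ring under the jug is 155 mm behind the middle place.
- red_place: Flat printed red ring on the glass, 144 mm inside diameter, 158 mm outside, with a small red cross at its centre; nothing stands proud. Origin at its centre, on the glass. The pan starts here.
- green_place: Flat printed green ring with a green cross, same size as the red one; origin at its centre, on the glass. The pan belongs here.
- white_place: Flat printed white ring with a white cross, same size; unused and empty. Origin at its centre, on the glass.
- pan: Loose empty aluminium saucepan, about 0.45 kg: foot 116 mm, rim 124 mm, mouth 118 mm across, 65 mm high, wall 3 mm. Origin at the centre of its underside, z up. One level black handle along its -x, plastic grip 70 to 180 mm from the axis, 20 mm wide, 14 mm thick, mid-height 50 mm above the underside; points roughly to the robot. Slides on the glass with a few newtons.
- lid: The pan's lid, about 0.16 kg: aluminium disc 132 mm across, 4 mm thick; under it a step 8 mm deep, 110 tapering to 102 mm. Orange upright round knob 25 mm across, 24 to 46 mm above the origin, on a 16 mm stem. Origin at the centre of the step's underside, z up. Starts flat on the bench beside the hob, left or right. Seated in the pan, its origin is 57 mm above the pan's.
- small_lid: Bystander: smaller lid of the same make, disc 92 mm across, black knob, flat on the bench on the other side of the hob. Origin at the centre of its underside.
- jug: Bystander: steel jug, 80 mm across, 105 mm high, wire handle on its own +x side reaching 66 mm from its axis, standing on the grey ring at the rear of the hob. Origin at the centre of its underside.
- orange_spray: Bystander: orange spray bottle with white head, 60 mm across, 172 mm high. Origin at the centre of its underside.
- white_spray: Bystander: white spray bottle with black head, 60 mm across, 172 mm high. Origin at the centre of its underside.
- brush: Bystander: wooden spotting brush, 130 x 28 mm, 34 mm high, lying bristles down along its own x. Origin at the centre of its underside.
- tub: Bystander: blue plastic bowl, 90 mm across, 60 mm high. Origin at the centre of its underside.
Not all that is in view belongs to the job. Leave any brown, turquoise or yellow look-alike of the lid alone.

How it is judged:
On the way, in this order (a step that is already met when the one before it is completed fails the run):
1. the uncovered pan has been slid into the green ring, while the lid is still off it (horizontal distance between pan and green_place below 0.013 m and z of pan in the frame of hob below 0.043 m and angle between pan's own z axis and vertical below 0.05 rad and horizontal distance between lid and pan above 0.09 m), for 0.2 s.
2. the orange-knobbed lid is seated on the pan (horizontal distance between lid and pan below 0.007 m and z of lid in the frame of pan between 0.052 and 0.061 m and angle between the z axis of lid and the z axis of pan, either way round below 0.06 rad and angle between lid's own z axis and vertical below 0.1 rad), for 0.2 s.
At the end, for the whole second after the job is handed in: The pan stands flat on the glass with its centre within 13 mm of the centre of the green ring (foot wholly inside it), the orange-knobbed lid is seated on it (centred within 7 mm, origin 52 to 61 mm above the pan's underside, parallel within 0.06 rad), both at rest (all of step 2 and horizontal distance between pan and green_place below 0.013 m and z of pan in the frame of hob below 0.043 m and angle between pan's own z axis and vertical below 0.05 rad and linear speed of each of pan, lid below 0.02 m/s); the robot touches nothing.
It fails at once if the pan is lifted (underside more than 6 mm off the glass) or tipped more than 0.15 rad (z of pan in the frame of hob above 0.046 m or angle between pan's own z axis and vertical above 0.15 rad).
It fails at once if the lid is dropped (moving faster than 0.45 m/s with the fingers off it) (linear speed of lid above 0.45 m/s and contact force between the fingers and lid below 0.05 N).
It fails at once if a bystander is moved more than 20 mm (distance of any of jug, small_lid, orange_spray, white_spray, brush, tub from where it was at the start of the episode above 0.02 m).
It also fails if it takes over 61 s, if anything falls off the work surface, if the arm or the gripper's body presses on something with over 40 N, if the wrist force passes 120 N, or if a joint passes its speed limit or range.

## Working session

There is one attempt and no reset: what is moved stays moved. The work goes in short steps, Python scripts to look and compute and a tool call to move; the robot and the scene stay as the last step left them, time stands still between calls to the robot, and variables do not carry over. Pictures are saved under pics/ and viewed, at most 10 in all, crops included, and the job is handed in when it is done.

Besides the shell and the picture viewer there is one more tool, called after "Call:" as a command line: name --pt "numbers of a row" for each row, then --argument value for the rest. arm_command: Moves the arm, as the interface text tells. Shift numbers are shares of 0.5 m and turn numbers shares of 120 degrees, none past 1 either way. Its arguments: {"type":"object","properties":{"targets":{"type":"array"},"claw":{"type":"number"}},"required":["targets"]}

```bash
mkdir -p pics; cat > h.py <<'E'
import numpy as np, cv2
from bench import robot
def cam(n):
    c=robot.camera_info(n); f=240/np.tan(np.radians(c['vfov'])/2)
    return c,f,np.array(c['extrinsics'])
def ray(n,u,v,z):
    c,f,E=cam(n); d=E[:3,:3]@np.array([(u-c['cx'])/f,-(v-c['cy'])/f,-1.]); o=E[:3,3]
    return o+d*(z-o[2])/d[2]
def proj(n,p):
    c,f,E=cam(n); q=E[:3,:3].T@(np.array(p)-E[:3,3]); return c['cx']+f*q[0]/-q[2], c['cy']-f*q[1]/-q[2]
def snap(n,name):
    im=robot.snapshot(n); cv2.imwrite(f'pics/{name}.png',im[:,:,::-1]); return im
E
python3 - <<'E'
from h import *
for n in('top','scene'):
    snap(n,n+'0'); print(robot.camera_info(n))
print(robot.get_obs())
E
```

```text
{'vfov': 46.89104797638889, 'cx': 327.10917623033345, 'cy': 242.11675698945393, 'extrinsics': array([[-4.29576155e-03,  9.91372746e-01, -1.31002387e-01,
         3.26743628e-01],
       [-9.99630439e-01, -7.40681721e-04,  2.71741792e-02,
        -4.03966354e-02],
       [ 2.68427096e-02,  1.31070707e-01,  9.91009555e-01,
         1.42962947e+00],
       [ 0.00000000e+00,  0.00000000e+00,  0.00000000e+00,
         1.00000000e+00]])}
{'vfov': 54.89090013107781, 'cx': 312.8346161492439, 'cy': 239.11957627833758, 'extrinsics': array([[-0.54869458, -0.64256074,  0.53483637,  1.22930073],
       [ 0.83600761, -0.42558095,  0.34636993,  0.38821633],
       [ 0.00505245,  0.63717858,  0.77069964,  1.07628123],
       [ 0.        ,  0.        ,  0.        ,  1.        ]])}
{'time': 0.1, 'joint_positions': array([-1.36411798e+00,  8.79434125e-02,  1.37207116e+00, -1.31429275e-05,
        1.68359678e+00, -1.03101004e-01]), 'qvel': array([-0.0007713 , -0.00229434, -0.00122836, -0.00077672,  0.00169322,
        0.00055169]), 'joint_torque': array([ 2.11079350e-03, -3.41253018e+01, -3.03301120e+01,  7.19434186e-02,
        3.04389792e-02, -1.01359753e-04]), 'tool_pos': array([ 0.1675481 , -0.5233038 ,  0.18080342]), 'ee_rot': array([-3.13958334e+00, -1.94767280e-04,  3.09777694e-01]), 'wrist_force': array([ 0.40549215, -0.445084  , -0.56135683]), 'wrist_torque': array([-0.06220952,  0.01114782,  0.06646207]), 'finger_force': 0.0, 'width': 0.09416993644612316}
```

View pics/top0.png

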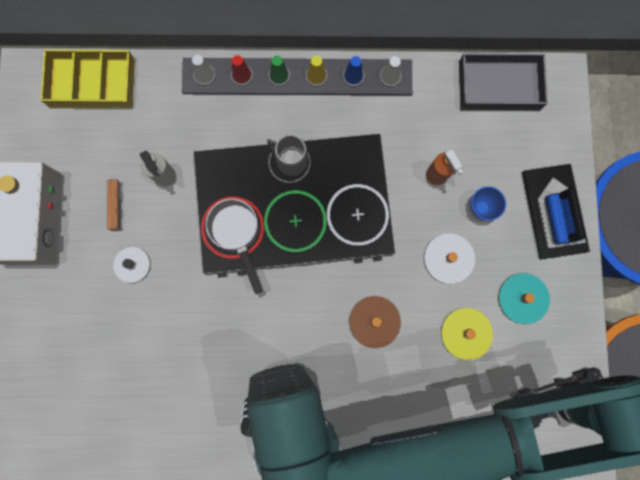

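View pics/scene0.png

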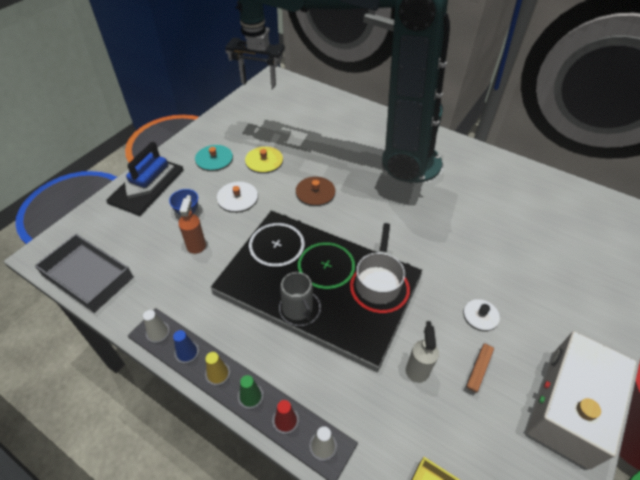

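The top view shows the pan on the red ring (~234,227) with its handle towards (257,290). The green cross is at (296,221), the white cross at (358,214), and the white orange-knobbed lid at (450,258). The brown, yellow and turquoise discs are look-alikes, and the small lid is at (131,265).

```bash
cat > m.py <<'E'
from h import *
def meas(im,n):
    hsv=cv2.cvtColor(im,cv2.COLOR_RGB2HSV); out={}
    H,S,V=[hsv[:,:,i].astype(int) for i in range(3)]
    def comps(m,amin,z,tag):
        k,l,st,ce=cv2.connectedComponentsWithStats(m.astype(np.uint8))
        for i in range(1,k):
            if st[i,4]>=amin:
                c,_=cv2.findContours((l==i).astype(np.uint8),cv2.RETR_EXTERNAL,cv2.CHAIN_APPROX_NONE); e=cv2.fitEllipse(c[0]) if len(c[0])>5 else ((0,0),(0,0),0)
                print(n,tag,st[i],'cen',ce[i].round(1),ray(n,*ce[i],z).round(4),'ell',np.round(e[0],1),np.round(e[1],1),ray(n,*e[0],z).round(4))
    comps((H>45)&(H<80)&(S>120)&(V>50),8,.04,'green')
    comps(((H<5)|(H>174))&(S>150)&(V>90),8,.04,'red')
    comps((H>5)&(H<14)&(S>150)&(V>120),15,.046,'orange')
    comps((S<40)&(V>150),40,.065,'white')
E
python3 - <<'E'
from m import *
for n in('top','scene'):
    im=cv2.imread(f'pics/{n}0.png')[:,:,::-1].copy()
    if n=='top': im[:130]=0; im[310:]=0; im[:,:105]=0; im[:,520:]=0
    else: im[:170]=0; im[330:]=0; im[:,:180]=0; im[:,430:]=0
    meas(im,n)
im=cv2.imread('pics/top0.png'); cv2.imwrite('pics/c1.png',cv2.resize(im[130:310,180:480],None,fx=2.6,fy=2.6,interpolation=cv2.INTER_CUBIC))
E
```

```text
top green [264 190  63  62 609] cen [295.9 219.1] [0.5696 0.0006 0.04  ] ell [295.  220.5] [61.1 61.3] [0.5659 0.0029 0.04  ]
top green [290 215  11  12  46] cen [295.2 220.2] [0.5667 0.0026 0.04  ] ell [295.1 220.3] [8.3 9.4] [0.5666 0.0028 0.04  ]
top red [235 197  29  56 197] cen [255.6 222.9] [0.5597 0.1028 0.04  ] ell [230.6 226.7] [60.7 62.7] [0.55   0.1657 0.04  ]
top red [202 205  37  53 160] cen [213.4 240.3] [0.5153 0.2083 0.04  ] ell [232.6 225.7] [59.9 62.9] [0.5527 0.1606 0.04  ]
top orange [435 154  13  21 167] cen [440.4 165.2] [ 0.7099 -0.3722  0.046 ] ell [440.7 165.1] [10.9 21.2] [ 0.7103 -0.373   0.046 ]
top white [  105   130   415   180 43907] cen [319.7 227.8] [ 0.5432 -0.0595  0.065 ] ell [307.5 218.2] [201.1 517.2] [ 0.5674 -0.0291  0.065 ]
top white [283 151  19  12 159] cen [291.5 156.6] [0.7259 0.0115 0.065 ] ell [291.5 156.6] [10.9 16.8] [0.726  0.0117 0.065 ]
top white [327 185  62  60 425] cen [357.7 214.6] [ 0.5766 -0.1549  0.065 ] ell [357.4 214.4] [59.2 60.6] [ 0.5772 -0.1542  0.065 ]
top white [ 213  206   44   46 1532] cen [234.  227.3] [0.5444 0.15
[... 684 characters left out ...]
0.4773 -0.3927  0.046 ]
scene orange [180 216  19  15 197] cen [188.8 223.3] [ 0.6667 -0.4156  0.046 ] ell [188.7 223. ] [12.8 19.3] [ 0.6662 -0.4165  0.046 ]
scene white [  180   170   250   160 17343] cen [290.1 236.6] [ 0.5553 -0.1254  0.065 ] ell [303.6 256.7] [185.7 260.1] [ 0.5941 -0.0529  0.065 ]
scene white [180 196  11  16 102] cen [185.  203.9] [ 0.6255 -0.4643  0.065 ] ell [185.  204.1] [ 6.4 17.4] [ 0.626  -0.4641  0.065 ]
scene white [249 224  55  42 245] cen [276.4 247.6] [ 0.6096 -0.1344  0.065 ] ell [276.1 244.2] [40.7 52.6] [ 0.6    -0.1422  0.065 ]
scene white [358 267  42  25 750] cen [378.8 279.3] [0.5463 0.1554 0.065 ] ell [378.8 279.2] [22.9 39.7] [0.5462 0.1552 0.065 ]
```

View pics/c1.png

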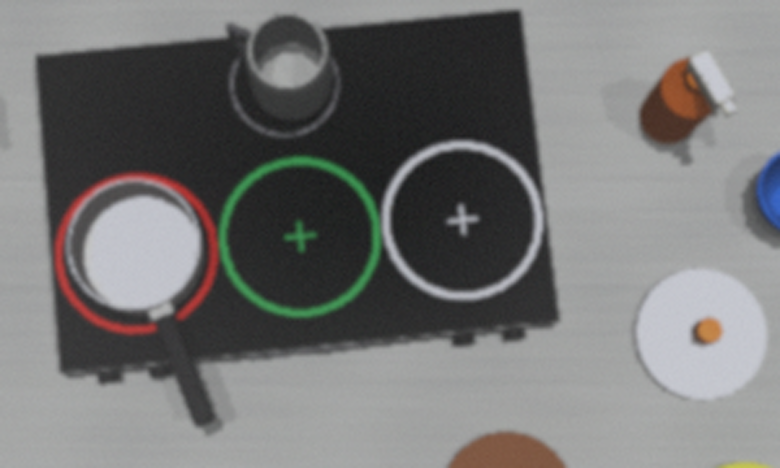

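The crop shows the handle running from (172,330) to (207,425) in crop pixels, the lid disc centred at (701,333) and its knob at (709,330). Next I'll refine these.

```bash
python3 - <<'E'
from h import *
im=cv2.imread('pics/top0.png'); 
print('pan floor',ray('top',234.1,227.5,.043),ray('scene',378.8,279.2,.043))
g=cv2.cvtColor(im,cv2.COLOR_BGR2GRAY); hsv=cv2.cvtColor(im,cv2.COLOR_BGR2HSV)
for y in (250,258): print(y,g[y,415:485:3])
# handle centreline
pts=[]
for v in range(264,290,2):
    r=255-g[v,225:280].astype(float); u=np.arange(225,280); 
    c=180+(172+(v-130-330/2.6)*2.6*35/95)/2.6; w=np.where(abs(u-c)<7,np.clip(r-170,0,None),0)
    if v<272: continue
    pts.append(((w*u).sum()/w.sum(),v))
print(np.round(pts,1))
W=np.array([ray('top',*p,.092)[:2] for p in pts]); d=cv2.fitLine(W.astype(np.float32),cv2.DIST_HUBER,0,.01,.01).ravel(); print('handle',W[0],W[-1],d, np.degrees(np.arctan2(d[1],d[0])))
for n,x0,x1,y0,y1 in(('top',425,480,230,290),('scene',222,250,180,200)):
    i2=cv2.imread(f'pics/{n}0.png').astype(int); m=np.zeros((480,640),np.uint8); m[y0:y1,x0:x1]=((i2[:,:,2]-i2[:,:,0])>70)[y0:y1,x0:x1]
    M=cv2.moments(m,True); c=(M['m10']/M['m00'],M['m01']/M['m00']); print(n,'knob',c,M['m00'],[ray(n,*c,z).round(4) for z in(.035,.042,.046)])
    m=np.zeros((480,640),np.uint8); m[228:290,418:482]=(g>g[252,482:490].mean()+12)[228:290,418:482]
    if n=='top':
        cs,_=cv2.findContours(m,cv2.RETR_EXTERNAL,cv2.CHAIN_APPROX_NONE); c=max(cs,key=cv2.contourArea); e=cv2.fitEllipse(c); print('disc',e,ray('top',*e[0],.012))
E
```

```text
pan floor [0.54745775 0.15642121 0.043     ] [0.53134651 0.1501697  0.043     ]
250 [163 160 162 151 196 198 197 199 198 198 198 197 196 198 198 199 199 199
 198 193 163 162 163 163]
258 [160 162 161 152 198 197 198 199 198 198 166  99 145 144 169 197 197 199
 199 199 174 160 162 160]
[[249.7 272. ]
 [251.6 274. ]
 [252.5 276. ]
 [253.4 278. ]
 [254.1 280. ]
 [254.9 282. ]
 [255.6 284. ]
 [256.4 286. ]
 [257.3 288. ]]
handle [0.43098033 0.11015957] [0.39240789 0.09143373] [0.91186315 0.41049436 0.4116719  0.09958156] 24.235891
top knob (452.2881355932203, 256.66101694915255) 59.0 [array([ 0.4735, -0.3978,  0.035 ]), array([ 0.4727, -0.396 ,  0.042 ]), array([ 0.4723, -0.3949,  0.046 ])]
disc ((449.871337890625, 257.8909606933594), (48.5275764465332, 50.590396881103516), 149.53102111816406) [ 0.47268168 -0.39724951  0.012     ]
scene knob (235.58620689655172, 188.27586206896552) 29.0 [array([ 0.4666, -0.4029,  0.035 ]), array([ 0.4717, -0.3976,  0.042 ]), array([ 0.4746, -0.3946,  0.046 ])]
```

Call:
arm_command --pt "0.26 0.58 0 0.041" --pt "0.26 0.58 0 0.041" --pt "0.26 0.58 0 0.041" --pt "0.26 0.58 0 0.041" --pt "0.26 0.58 0 0.041" --pt "0.26 0.58 0 0.041" --pt "0.26 0.58 0 0.041" --pt "0.26 0.58 0 0.041" --claw 0

```text
time: 0.77
tool_pos: [0.2982, -0.2305, 0.1817]
ee_rot: [-3.141, -0.001, 0.398]
wrist_force: [0.2, -0.1, -0.4]
width: 0.0937
finger_force: 0.0
```

Call:
arm_command --pt "0.3 0.56 0 0" --pt "0.3 0.56 0 0" --pt "0.3 0.56 0 0" --pt "0.3 0.56 0 0" --pt "0.3 0.56 0 0" --pt "0.3 0.56 0 0" --pt "0.3 0.56 0 0" --pt "0.3 0.56 0 0"

```text
time: 1.43
tool_pos: [0.4483, 0.0497, 0.1813]
ee_rot: [-3.14, 0.0, 0.399]
wrist_force: [0.1, -0.6, 0.4]
width: 0.0939
finger_force: 0.0
```

Call:
arm_command --pt "0.034 0.15 0 0" --pt "0.034 0.15 0 0" --pt "0.034 0.15 0 0" --pt "0.034 0.15 0 0" --pt "0.034 0.15 0 0" --pt "0.034 0.15 -0.06 0" --pt "0.034 0.15 -0.06 0" --pt "0.034 0.15 -0.06 0"

```text
time: 2.1
tool_pos: [0.4631, 0.1196, 0.1504]
ee_rot: [-3.141, 0.004, 0.393]
wrist_force: [-0.4, 0.2, 0.5]
width: 0.0939
finger_force: 0.0
```

```bash
python3 - <<'E'
from h import *
print(robot.get_obs()['tool_pos'])
snap('top','t1'); im=snap('scene','s1')
cv2.imwrite('pics/c2.png',cv2.resize(im[130:330,250:470],None,fx=2.7,fy=2.7,interpolation=cv2.INTER_CUBIC)[:,:,::-1])
E
```

```text
[0.46312835 0.11957673 0.15038498]
```

View pics/c2.png

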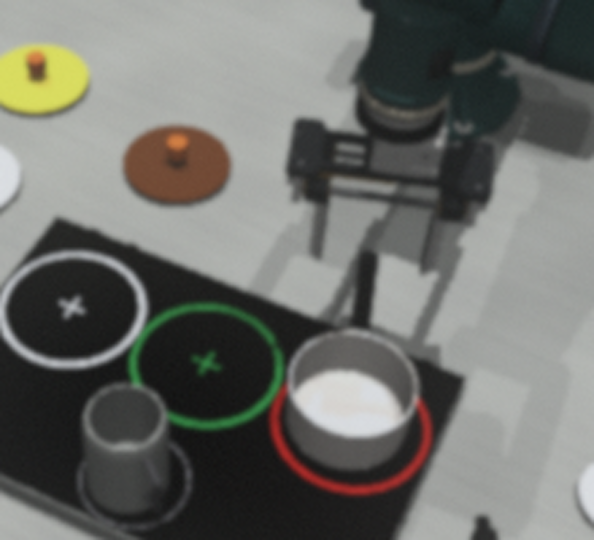

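The open fingers (crop (318,250) and (430,265)) straddle the handle at (367,290). Descending and gripping.

Call:
arm_command --pt "0 0 -0.05 0" --pt "0 0 -0.1 0" --pt "0 0 -0.16 0" --pt "0 0 -0.16 0" --pt "0 0 -0.16 0"

```text
time: 2.62
tool_pos: [0.4641, 0.1207, 0.0719]
ee_rot: [-3.141, 0.002, 0.395]
wrist_force: [0.2, -0.4, -0.1]
width: 0.0944
finger_force: 0.0
```

Call:
arm_command --pt "0 0 0 0" --pt "0 0 0 0" --pt "0 0 0 0" --pt "0 0 0 0" --pt "0 0 0 0" --pt "0 0 0 0" --pt "0 0 0 0" --pt "0 0 0 0" --claw 1

```text
time: 3.28
tool_pos: [0.4646, 0.1212, 0.0719]
ee_rot: [3.142, 0.0, 0.396]
wrist_force: [0.4, 0.2, -0.3]
width: 0.0446
finger_force: 0.0
```

```bash
python3 - <<'E'
from h import *
print(ray('scene',380.9,270.7,.105))
o=robot.get_obs();print(o['tool_pos'],o['width'],o['wrist_force'])
from h import *
def floor(im,box):
    pass
for n in('top','scene'):
    im=snap(n,n[0]+'2')
    if n=='top':
        m=((im.min(2)>150)*255).astype(np.uint8); m[:195]=0;m[262:]=0;m[:,:208]=0;m[:,262:]=0
        k,l,s,c=cv2.connectedComponentsWithStats(m); i=1+s[1:,4].argmax(); print(s[i],c[i],ray(n,*c[i],.043))
E
```

```text
[0.54666652 0.15641272 0.105     ]
[0.46463943 0.12117903 0.07192354] 0.04456473955241693 [ 0.3510537   0.18939584 -0.3208558 ]
[216 206  33  12 226] [231.07079646 211.15044248] [0.58941497 0.16480928 0.043     ]
```

Call:
arm_command --pt "0 0 0 0" --pt "0 0 0 0" --pt "0 0 0 0" --pt "0 0 0 0" --pt "0 0 0 0" --pt "0 0 0 0"

```text
time: 3.88
tool_pos: [0.4645, 0.1212, 0.0718]
ee_rot: [-3.141, 0.0, 0.396]
wrist_force: [0.3, 0.4, 0.6]
width: 0.0189
finger_force: 30.0
```

Call:
arm_command --pt "0.002 -0.015 0 0" --pt "0.006 -0.045 0 0" --pt "0.011 -0.085 0 0" --pt "0.015 -0.125 0 0" --pt "0.02 -0.165 0 0" --pt "0.025 -0.205 0 0" --pt "0.028 -0.235 0 0" --pt "0.03 -0.25 0 0"

```text
time: 4.55
tool_pos: [0.4795, -0.005, 0.0718]
ee_rot: [-3.141, 0.0, 0.395]
wrist_force: [-0.6, 3.4, 0.3]
width: 0.0185
finger_force: 30.3
```

```bash
python3 - <<'E'
from h import *
o=robot.get_obs();print(o['tool_pos'],o['width'],o['wrist_force'])
t=snap('top','t3'); im=snap('scene','s3')
a=cv2.resize(im[190:340,240:440],(600,450),interpolation=cv2.INTER_CUBIC)
cv2.imwrite('pics/c3.png',a[:,:,::-1])
E
```

```text
[ 0.47954601 -0.00504158  0.07181805] 0.0184845076581438 [-0.58623991  3.40152921  0.26893219]
```

View pics/c3.png

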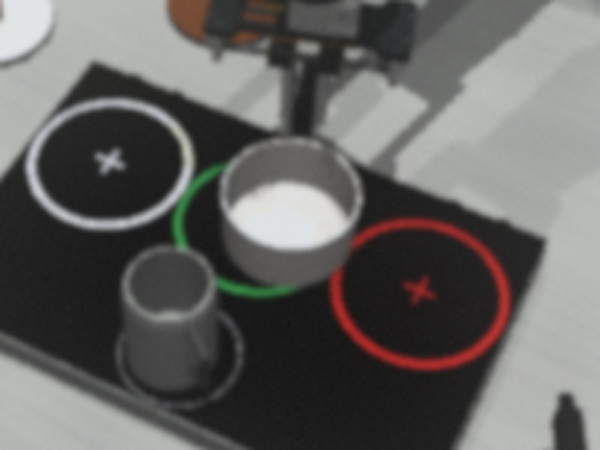

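Rim ellipse in the crop spans x 221–363, y 138–249, so its centre is about (337.3,254.5) in the full picture. The pan is now mostly inside the green ring.

```bash
python3 - <<'E'
from h import *
print(ray('scene',337.3,254.6,.105))
c=np.array([.566,.0027])
for P in ([.5467,.1564],ray('scene',337.3,254.6,.105)[:2]):
    a=[proj('scene',[P[0]+.062*np.cos(t),P[1]+.062*np.sin(t),.105]) for t in np.linspace(0,6.28,90)]
    a=np.array(a); print(((a.min(0)+a.max(0))/2-[240,190])*3, (a.min(0)-[240,190])*3,(a.max(0)-[240,190])*3)
r=cv2.imread('pics/s3.png'); 
m=((r[:,:,2].astype(int)-r[:,:,1])>70).astype(np.uint8); k,l,s,cc=cv2.connectedComponentsWithStats(m)
for i in range(1,k):
    if s[i,4]>8 and 340<cc[i][0]<420 and 250<cc[i][1]<320: print(s[i],cc[i],ray('scene',*cc[i],.04))
E
```

```text
[0.56398177 0.03510467 0.105     ]
[422.87177494 244.05791053] [350.57752131 185.38252797] [495.16602857 302.73329308]
[291.94533475 195.58546176] [221.83411304 140.03833904] [362.05655647 251.13258448]
[350 263  60  50 466] [381.3583691  290.02360515] [0.55654803 0.17171565 0.04      ]
[376 284   7   6  22] [379.18181818 286.18181818] [0.54887568 0.16106883 0.04      ]
```

Call:
arm_command --pt "0.001 -0.012 0 0" --pt "0.002 -0.032 0 0" --pt "0.004 -0.052 0 0" --pt "0.006 -0.064 0 0" --pt "0.006 -0.064 0 0" --pt "0.006 -0.064 0 0"

```text
time: 5.15
tool_pos: [0.4826, -0.0367, 0.0718]
ee_rot: [3.141, 0.001, 0.395]
wrist_force: [-0.9, 0.6, -0.7]
width: 0.0185
finger_force: 30.2
```

Call:
arm_command --pt "0 0 0 0" --pt "0 0 0 0" --pt "0 0 0 0" --pt "0 0 0 0" --pt "0 0 0 0" --pt "0 0 0 0" --claw 0

```text
time: 5.65
tool_pos: [0.4828, -0.0359, 0.072]
ee_rot: [3.141, -0.0, 0.396]
wrist_force: [-0.6, -0.6, -0.2]
width: 0.0554
finger_force: 0.0
```

Call:
arm_command --pt "0 0 0 0" --pt "0 0 0 0" --pt "0 0 0.06 0" --pt "0 0 0.14 0" --pt "0 0 0.22 0" --pt "-0.06 -0.06 0.22 0" --pt "-0.12 -0.12 0.22 0" --pt "-0.18 -0.18 0.22 0"

```text
time: 6.32
tool_pos: [0.394, -0.1249, 0.1831]
ee_rot: [3.139, -0.001, 0.398]
wrist_force: [-0.4, -0.8, -0.6]
width: 0.0941
finger_force: 0.0
```

```bash
python3 - <<'E'
from h import *
o=robot.get_obs();print(o['tool_pos'],o['width'],o['wrist_force'])
t=snap('top','t4'); im=snap('scene','s4')
a=cv2.resize(im[190:340,240:440],(600,450),interpolation=cv2.INTER_CUBIC)
b=cv2.resize(t[170:320,200:400],(600,450),interpolation=cv2.INTER_CUBIC)
cv2.imwrite('pics/c4.png',a[:,:,::-1]);cv2.imwrite('pics/c5.png',b[:,:,::-1])
E
```

```text
[ 0.39397919 -0.12489635  0.18311109] 0.0941019180228252 [-0.36508248 -0.81859711 -0.57178525]
```

View pics/c4.png

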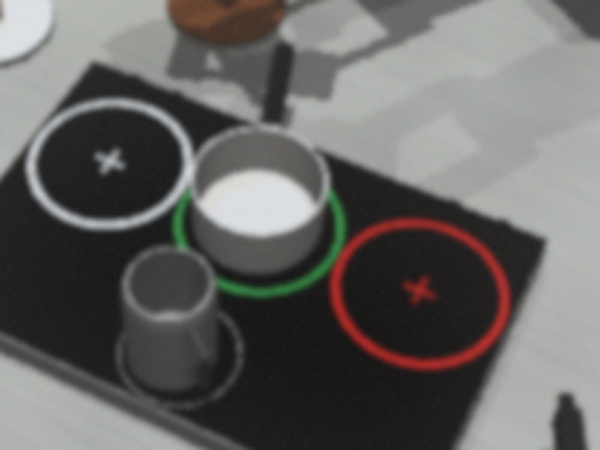

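View pics/c5.png

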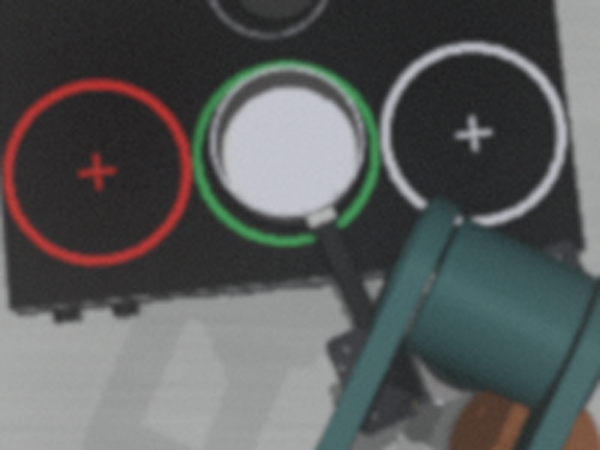

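The pan stands inside the green ring in both views. Scene rim spans crop x 191–330, y 125–236. In the top view the floor is centred at about (293,152) in the crop. Now the numbers.

```bash
cat > pan.py <<'E'
from h import *
def floor(t):
    m=((t.min(2)>140)*255).astype(np.uint8); m[:185]=0;m[248:]=0;m[:,:268]=0;m[:,325:]=0
    m=cv2.morphologyEx(m,cv2.MORPH_OPEN,np.ones((7,7)))
    k,l,s,c=cv2.connectedComponentsWithStats(m); i=1+s[1:,4].argmax(); return s[i],c[i],ray('top',*c[i],.043)
E
python3 - <<'E'
from pan import *
from scipy.optimize import least_squares
print(floor(cv2.imread('pics/t4.png')))
obs=np.array([240+191/3,190+125/3,240+330/3])
def f(P):
    a=np.array([proj('scene',[P[0]+.062*np.cos(t),P[1]+.062*np.sin(t),.105]) for t in np.linspace(0,6.28,90)])
    return np.r_[a.min(0),a.max(0)[0]]-obs
print(least_squares(f,[.566,.003]).x)
for n in('t4','s4'):
    r=cv2.imread(f'pics/{n}.png').astype(int); N={'t':'top','s':'scene'}[n[0]]
    m=((r[:,:,1]-r[:,:,2])>40)&((r[:,:,1]-r[:,:,0])>20); m[:180]=0;m[300:]=0;m[:,:255]=0;m[:,370:]=0
    ys,xs=np.where(m); e=cv2.fitEllipse(np.c_[xs,ys].astype(np.float32)); print(n,len(xs),e,ray(N,*e[0],.04))
E
```

```text
(array([ 274,  199,   45,   44, 1564], dtype=int32), array([296.08695652, 220.73976982]), array([5.64818053e-01, 9.34574299e-05, 4.30000000e-02]))
[0.56405512 0.0022985 ]
t4 518 ((294.9752197265625, 220.3477783203125), (59.36726760864258, 59.51604461669922), 47.05887222290039) [0.56634295 0.00300812 0.04      ]
s4 245 ((326.00836181640625, 264.8028259277344), (44.48870086669922, 54.255104064941406), 92.49497985839844) [0.56743599 0.00392363 0.04      ]
```

Call:
arm_command --pt "0.158 -0.544 0 0" --pt "0.158 -0.544 0 0" --pt "0.158 -0.544 0 0" --pt "0.158 -0.544 0 0" --pt "0.158 -0.544 0 0" --pt "0.158 -0.544 0 0" --pt "0.158 -0.544 0 0" --pt "0.158 -0.544 0 0"

```text
time: 7.08
tool_pos: [0.4742, -0.401, 0.1783]
ee_rot: [-3.14, 0.002, 0.392]
wrist_force: [-0.9, 0.4, -0.3]
width: 0.0938
finger_force: 0.0
```

Call:
arm_command --pt "0 0 -0.06 0" --pt "0 0 -0.12 0" --pt "0 0 -0.18 0" --pt "0 0 -0.18 0" --pt "0 0 -0.18 0"

```text
time: 7.5
tool_pos: [0.4728, -0.3941, 0.0897]
ee_rot: [-3.137, 0.002, 0.397]
wrist_force: [0.7, 0.3, 0.7]
width: 0.0936
finger_force: 0.0
```

```bash
python3 - <<'E'
from h import *
o=robot.get_obs();print(o['tool_pos'],o['width'],o['ee_rot'])
im=snap('scene','s5')
cv2.imwrite('pics/c6.png',cv2.resize(im[110:260,160:330],(680,600),interpolation=cv2.INTER_CUBIC)[:,:,::-1])
E
```

```text
[ 0.47281633 -0.39409568  0.08972324] 0.09364403552713962 [-3.13660183e+00  1.61575008e-03  3.96714535e-01]
```

View pics/c6.png

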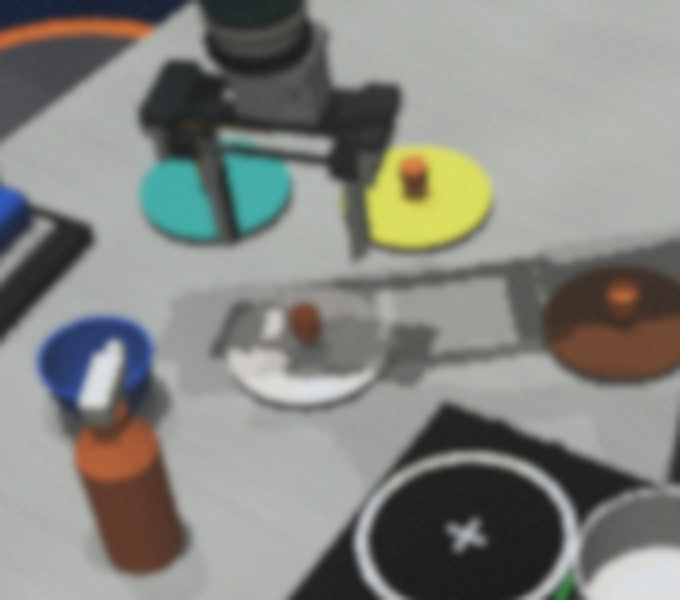

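The open fingers hang to either side of the lid's orange knob (crop (305,322)), clear of the tub and the spray bottle. Descending to the knob.

Call:
arm_command --pt "0.002 0.002 -0.05 0" --pt "0.002 0.002 -0.1 0" --pt "0.002 0.002 -0.13 0" --pt "0.002 0.002 -0.146 0" --pt "0.002 0.002 -0.146 0" --pt "0.002 0.002 -0.146 0"

```text
time: 8.05
tool_pos: [0.4755, -0.3961, 0.0211]
ee_rot: [3.138, -0.001, 0.396]
wrist_force: [-0.4, -0.1, 0.3]
width: 0.094
finger_force: 0.0
```

Call:
arm_command --pt "0 0 0 0" --pt "0 0 0 0" --pt "0 0 0 0" --pt "0 0 0 0" --pt "0 0 0 0" --pt "0 0 0 0" --pt "0 0 0 0" --pt "0 0 0 0" --claw 1

```text
time: 8.72
tool_pos: [0.4742, -0.3952, 0.0188]
ee_rot: [-3.142, 0.0, 0.396]
wrist_force: [0.1, 0.3, -0.5]
width: 0.0445
finger_force: 0.0
```

Call:
arm_command --pt "0 0 0 0" --pt "0 0 0 0" --pt "0 0 0 0" --pt "0 0 0 0" --pt "0 0 0 0"

```text
time: 9.13
tool_pos: [0.4743, -0.3953, 0.0188]
ee_rot: [3.141, 0.0, 0.396]
wrist_force: [0.5, -1.2, 0.1]
width: 0.0231
finger_force: 30.0
```

Call:
arm_command --pt "0 0 0.02 0" --pt "0 0 0.06 0" --pt "0 0 0.12 0" --pt "0 0 0.18 0" --pt "0 0 0.24 0" --pt "0 0 0.3 0" --pt "0 0 0.34 0" --pt "0 0 0.34 0"

```text
time: 9.8
tool_pos: [0.4762, -0.3971, 0.1961]
ee_rot: [3.131, -0.004, 0.396]
wrist_force: [1.2, 0.1, -1.5]
width: 0.0234
finger_force: 30.0
```

Call:
arm_command --pt "0.005 0.02 0 0" --pt "0.014 0.06 0 0" --pt "0.027 0.12 0 0" --pt "0.041 0.18 0 0" --pt "0.055 0.24 0 0" --pt "0.068 0.3 0 0" --pt "0.082 0.36 0 0" --pt "0.096 0.42 0 0"

```text
time: 10.47
tool_pos: [0.5208, -0.1822, 0.1855]
ee_rot: [-3.137, 0.004, 0.396]
wrist_force: [0.6, 1.1, -1.0]
width: 0.0234
finger_force: 30.0
```

Call:
arm_command --pt "0.014 0.06 0 0" --pt "0.027 0.12 0 0" --pt "0.041 0.18 0 0" --pt "0.055 0.24 0 0" --pt "0.068 0.3 0 0" --pt "0.078 0.34 0 0" --pt "0.084 0.37 0 0" --pt "0.085 0.374 0 0"

```text
time: 11.13
tool_pos: [0.5632, 0.0055, 0.1856]
ee_rot: [-3.137, 0.005, 0.4]
wrist_force: [-0.0, -1.6, -0.9]
width: 0.023
finger_force: 30.0
```

Call:
arm_command --pt "0 0 -0.02 0" --pt "0 0 -0.04 0" --pt "0 0 -0.06 0" --pt "0 0 -0.06 0" --pt "0 0 -0.06 0"

```text
time: 11.55
tool_pos: [0.5636, 0.0009, 0.1569]
ee_rot: [-3.14, 0.003, 0.394]
wrist_force: [0.5, 0.0, -1.4]
width: 0.0233
finger_force: 30.0
```

```bash
python3 - <<'E'
from h import *
o=robot.get_obs();print(o['time'],o['tool_pos'],o['width'],o['finger_force'],o['ee_rot'])
im=snap('scene','s6'); t=snap('top','t6')
a=cv2.resize(im[160:310,240:440],(600,450),interpolation=cv2.INTER_CUBIC)
cv2.imwrite('pics/c7.png',a[:,:,::-1])
E
```

```text
11.55 [0.56361038 0.00088473 0.15692231] 0.023310970530055774 29.99954491853714 [-3.14009895  0.00326423  0.39408686]
```

View pics/c7.png

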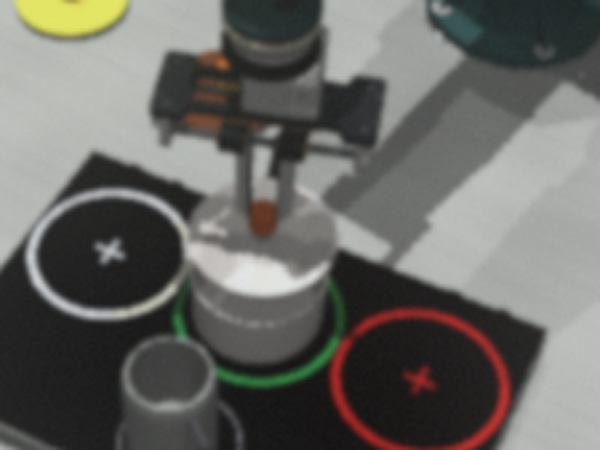

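The lid hangs level over the pan; its disc spans crop x 185–339 with its lower edge at y≈296, and the rim shows just below it. Comparing centres.

```bash
python3 - <<'E'
from h import *
from scipy.optimize import least_squares
g=cv2.imread('pics/s6.png')
def ext(P,r,z):
    a=np.array([proj('scene',[P[0]+r*np.cos(t),P[1]+r*np.sin(t),z]) for t in np.linspace(0,6.28,120)])
    return (np.r_[a.min(0),a.max(0)]-[240,160,240,160])*3
print('pred lid at (.563,.000)',ext([.563,0],.066,.148),ext([.563,0],.066,.146))
print('pred pan at (.5645,.0015)',ext([.5645,.0015],.062,.105))
x=cv2.cvtColor(g,cv2.COLOR_BGR2GRAY)
for v in (232,238,242): print(v,x[v,296:308],x[v,346:358])
print(x[250:272,328])
E
```

```text
pred lid at (.563,.000) [184.43334297 178.79548658 336.21537241 295.69776438] [184.46527325 180.28124447 336.05335438 297.13612241]
pred pan at (.5645,.0015) [190.03483736 214.95183298 328.93788247 324.00322751]
232 [128 169 185 161 111  62  52  72  97 112 120 123] [121 121 123 127 138 149 159 161 153 140 124 115]
238 [ 33  32  36  64 122 165 161 136 121 118 120 125] [118 121 121 122 124 136 153 171 180 184 184 184]
242 [ 32  31  31  41  84 144 180 195 203 201 199 192] [101 100 101 102 109 117 120 128 142 153 166 176]
[225 224 225 225 226 225 223 212 177 128  99  96  97  97  97  96 101 109
 110 100  92  91]
```

Call:
arm_command --pt "0.003 0.001 -0.02 0" --pt "0.003 0.001 -0.04 0" --pt "0.003 0.001 -0.055 0" --pt "0.003 0.001 -0.065 0" --pt "0.003 0.001 -0.072 0" --pt "0.003 0.001 -0.076 0" --pt "0.003 0.001 -0.078 0" --pt "0.003 0.001 -0.078 0"

```text
time: 12.32
tool_pos: [0.5663, 0.0023, 0.1199]
ee_rot: [3.141, -0.0, 0.396]
wrist_force: [-0.4, 0.4, -1.3]
width: 0.0229
finger_force: 30.0
```

Call:
arm_command --pt "0 0 0 0" --pt "0 0 0 0"

```text
time: 12.48
tool_pos: [0.5666, 0.0023, 0.1204]
ee_rot: [3.141, -0.001, 0.396]
wrist_force: [0.2, 0.8, -2.3]
width: 0.0231
finger_force: 30.0
```

Call:
arm_command --pt "0 0 -0.003 0" --pt "0 0 -0.006 0" --pt "0 0 -0.008 0" --pt "0 0 -0.008 0" --pt "0 0 -0.008 0"

```text
time: 12.9
tool_pos: [0.5663, 0.0023, 0.1159]
ee_rot: [3.141, 0.0, 0.396]
wrist_force: [-0.6, 0.2, -1.2]
width: 0.0235
finger_force: 30.0
```

Call:
arm_command --pt "0 0 -0.001 0" --pt "0 0 -0.002 0" --pt "0 0 -0.003 0" --pt "0 0 -0.003 0"

```text
time: 13.23
tool_pos: [0.5664, 0.0023, 0.1158]
ee_rot: [3.141, -0.001, 0.396]
wrist_force: [-2.0, 0.2, 4.9]
width: 0.0231
finger_force: 30.0
```

Contact came at exactly the seated height. Releasing.

Call:
arm_command --pt "0 0 0 0" --pt "0 0 0 0" --pt "0 0 0 0" --pt "0 0 0 0" --pt "0 0 0 0" --pt "0 0 0 0" --pt "0 0 0 0" --pt "0 0 0 0" --claw 0

```text
time: 13.9
tool_pos: [0.5663, 0.0022, 0.1143]
ee_rot: [3.142, 0.0, 0.396]
wrist_force: [0.4, -0.8, -0.0]
width: 0.0728
finger_force: 0.0
```

Call:
arm_command --pt "0 0 0.03 0" --pt "0 0 0.08 0" --pt "0 0 0.14 0" --pt "0 0 0.2 0" --pt "-0.06 -0.06 0.2 0" --pt "-0.14 -0.14 0.2 0" --pt "-0.22 -0.22 0.2 0" --pt "-0.28 -0.28 0.2 0"

```text
time: 14.57
tool_pos: [0.4473, -0.1164, 0.2146]
ee_rot: [3.141, -0.0, 0.397]
wrist_force: [0.3, -0.8, 0.3]
width: 0.094
finger_force: 0.0
```

```bash
python3 - <<'E'
from h import *
o=robot.get_obs();print(o['time'],o['tool_pos'],o['width'])
im=snap('scene','s7'); t=snap('top','t7')
a=cv2.resize(im[160:310,240:440],(480,360),interpolation=cv2.INTER_CUBIC);b=cv2.resize(t[170:280,250:350],(320,352),interpolation=cv2.INTER_CUBIC)
c=np.zeros((360,800,3),np.uint8);c[:,:480]=a;c[:352,480:]=b
cv2.imwrite('pics/c8.png',c[:,:,::-1])
E
```

```text
14.5667 [ 0.44728907 -0.1163573   0.21461686] 0.09396998228179544
```

View pics/c8.png

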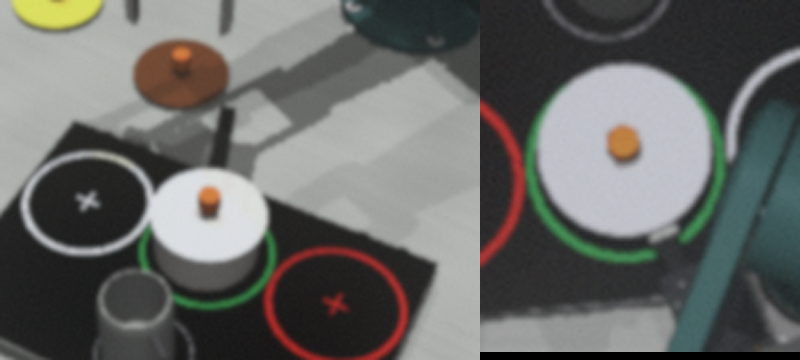

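The lid sits level on the pan inside the green ring: disc at (209,215) on the left, (625,150) on the right. Nothing else has moved, so I'm handing in.

```bash
python3 - <<'E'
from h import *
print(ray('top',295.3,216.9,.109), ray('scene',240+209.5/2.4,160+215/2.4,.107))
print(robot.close_job())
E
```

```text
[5.62902442e-01 9.62363508e-05 1.09000000e-01] [0.56565386 0.00471318 0.107     ]
the job is handed in; nothing more can be done
None
```

I slid the pan into the green ring, about 3 mm off centre by my camera measurements, then set its orange-knobbed lid on it and handed the job in; no verdict came back.

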